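# Index the sample carousel by one notch

### The arm

A 6-joint arm with a two-finger parallel gripper is mounted at the origin on the work surface. World frame = base frame: x ahead of the robot, y to its left, z up, the work surface at z = 0. Lengths are in m, angles in rad, forces in N, time in s.
With the tool pointing down it reaches from about 0.375 to 0.975 m from the base axis. Payload 3.8 kg.
Tool frame: the origin (TCP) lies at the very end of the fingers, on their centre line; the grasp point (between the pads) lies bot.grip_point_offset behind it (bot.grip_point_offset is the distance from the TCP to the grasp point, in m); z points along the fingers, y is the line along which they close (so a half turn about z gives the same grasp; the last joint's range is limited). The gripper opens to 85 mm and grips with 20 to 120 N. Pads are 22 mm wide; open, the fingers measure 114 mm over their backs; the gripper's body (76 mm by 85 mm) begins 54 mm behind the grasp point. The pads swing forward as they close: fully open they stand 13 mm farther back than shut.
Start: joints at [-1.363, 0.264, 1.604, -0, 1.274, -0.037], TCP at [0.164, -0.655, 0.231] pointing down, gripper open.
Joint ranges: [-2.63, 2.63], [-0.94, 2.18], [0.31, 2.57], [-1.31, 4.45], [0, 2.66], [-2.55, 2.55]. Speed limits (rad/s): [2.57, 2.57, 3.14, 3.14, 3.14, 3.14].

### API

Orientations are given as a rotation vector (axis times angle).
In Python, from workcell import bot, vision gives the robot as it stands.
- The arm moves only by the tool play_rows, never from a script. Its argument "rows" is a list of rows, each an object of numbers: "dx", "dy", "dz": the shift along the tool's x, y, z as a fraction of full scale; "roll": the turn about the tool's z as a fraction of full scale; "fingers": the closure, from 0 (fully open) to 1 (shut). In form: [{"dx": .., "dy": .., "dz": .., "roll": .., "fingers": ..}, ...]. A call has 1 to 20 rows; each row shifts and turns the commanded pose from where the row before left it, along the tool's axes as they then stand; what a row does not reach is not made up. Full scale, the value 1, is 0.04 m for a shift and 4 degrees for a turn. A row lasts 1/12 s, in which the tool goes at most 41.7 mm and 7.16 degrees, less where a joint would pass 70% of its speed; a pose out of reach is approached as far as the arm can. A call with a number of a shift or a turn outside -1 to 1 is refused whole. A call with a gripper value outside its range is refused whole. The fingers move at their own pace and stop on an object; "grip_force" is the grip in N (left out, the last holds). Time passes only in rows, so rows that do not move let the fingers close. It gives the time, the measured TCP pose, the force and the opening at its end, in the units of the state.
- bot.read_state(): the state, without advancing time (a new reading comes with each control period).
- vision.read_camera(name): name is "scene" or "top" or "wrist"; returns a dict with "pixels" (384x512x3 uint8, red, green, blue), "depth" (384x512 float32, m along the optical axis (not along the pixel's ray), 0 where there is no reading), "fx", "fy", "cx", "cy" (pixels), "R" (3x3) and "t" (3): a world point X has camera coordinates R X + t. Camera axes: x right, y down, z forward; pixel columns grow to the right and rows downward; lengths in m; the calibration is good to about 2 mm. A picture is of the moment at which its call begins.
- bot.finish_job(): hands the job in, once; it reports no verdict.
The state is a dict: "time": time; "q": joint angles; "joint_vel": joint speeds; "joint_torque": joint torques, N m; "tool_pos": TCP position; "tcp_rot": TCP orientation; "wrist_force": force on the tool from outside, world axes, zero at the start; "torque": the same for the moment, N m; "width": opening from 0.0 (shut) to 1.0 (fully open).
Only numpy, scipy, OpenCV 4.12 (cv2) and the standard library are available. Lean on these libraries where they do the work, as an engineer would, in place of code of your own. Each camera call takes 0.05 s, during which the arm holds its last target. There are 200 camera calls.

### The job

Press the carousel's spring plunger in by its dished black cap and, keeping it pressed, push the turning plate anticlockwise (seen from above) to the next notch, one notch only and not the other way. Let the plunger spring fully home in that notch and move the hand clear. Do it with the fingertips only: lift none of the vials, and leave the other things on the bench where they are.

Things in the scene. Friction and masses are not known exactly. Their poses are not given: they have to be found in the camera images.
- carousel: fixed base of the sample carousel: round grey plate 300 mm across; around its drum a steel index ring (radius 126 mm, top face 51 mm, underside 45 mm above the bench) with eight notches 45 degrees apart in its outer edge. Origin: centre of the underside, on the vertical turning axis. Its +x points to the needle tower, 184 mm tall, 180 mm from the axis, its arm reaching in over the vials
- rotor (a joint): angle of the turning plate (rad), positive anticlockwise from above: 0 at the first notch (start), +0.785 at the next. Locked to 0.01 rad while the plunger is up; pressed in, it turns with under 1 N drag at the cap and stays where left. The plate (radius 94 mm, top 66 mm high) has eight vial cups, 32 mm wide, 18 mm high, at 70 mm radius, and an arm that carries the plunger 130 mm from the axis
- plunger (a joint): how far the spring plunger is pressed down (m): 0 up (home in a notch), 0.017 at its stop. Its round-topped 16 mm collar clears the underside of the ring at 0.014. Pressing takes about 3 N at first, 7 N at the stop. Between notches the ring keeps it down at about 0.014; within about 5 mm of a notch it springs up to 0 by itself when let go
- cap_dish (a point): centre of the dished floor of the plunger's round black cap: floor about 44 mm across inside a rim 8 mm high, cap 54 mm across outside. Floor 96 mm above the bench with the plunger up, 79 mm at the stop. It moves with plunger and plate; closed fingertips fit into the dish and push the cap along by its rim or by friction
- first_notch (a point): point of the ring, 130 mm from the axis at 51 mm height, where the plunger stands at the start (rotor 0)
- next_notch (a point): point of the ring, 130 mm from the axis at 51 mm height, the next notch anticlockwise: directly below the cap when the rotor is at +0.785 rad
- vial0: crimp-top glass vial, 22 mm diameter, 47 mm tall, 22 g, standing loose in one of the eight open cups of the turning plate; origin at the centre of its underside. It rides along; not to be lifted or tipped
- vial1: crimp-top glass vial, 22 mm diameter, 47 mm tall, 22 g, standing loose in one of the eight open cups of the turning plate; origin at the centre of its underside. It rides along; not to be lifted or tipped
- vial2: crimp-top glass vial, 22 mm diameter, 47 mm tall, 22 g, standing loose in one of the eight open cups of the turning plate; origin at the centre of its underside. It rides along; not to be lifted or tipped
- vial3: crimp-top glass vial, 22 mm diameter, 47 mm tall, 22 g, standing loose in one of the eight open cups of the turning plate; origin at the centre of its underside. It rides along; not to be lifted or tipped
- vial4: crimp-top glass vial, 22 mm diameter, 47 mm tall, 22 g, standing loose in one of the eight open cups of the turning plate; origin at the centre of its underside. It rides along; not to be lifted or tipped
- spare_vial: bystander: the same kind of vial, 22 mm across and 47 mm tall, standing on the bench beside the carousel; origin at the centre of its underside
- cap_tin: bystander: flat round aluminium tin, 56 mm across, 35 mm high, beside the carousel; origin at the centre of its underside
- reagent_bottle: bystander: amber glass bottle, 70 mm across, 150 mm tall; origin at the centre of its underside
- beaker: bystander: glass beaker, 68 mm across, 80 mm tall; origin at the centre of its underside
- screwdriver: bystander: screwdriver lying along its own x
- notebook: bystander: closed black notebook, 105 x 148 x 16 mm, lying flat; origin at the centre of its underside

How it is judged:
On the way, in this order (a step that is already met when the one before it is completed fails the run):
1. the plunger is pressed in clear of the ring at the first notch (value of joint plunger above 0.0135 m and value of joint rotor between -0.06 and 0.12 rad), for 0.05 s.
2. the plate is turned with the plunger held in, midway to the next notch (value of joint plunger above 0.011 m and value of joint rotor between 0.25 and 0.7 rad), for 0.05 s.
3. the plunger has sprung home in the next notch (value of joint plunger below 0.002 m and value of joint rotor between 0.755 and 0.815 rad), for 0.2 s.
At the end, for the whole second after the job is handed in: The plate rests one notch (45 degrees, within 0.03 rad) anticlockwise of its start, still (under 0.05 rad/s), with the plunger up to within 2 mm; the five carousel vials stand in their cups, and no other thing has moved more than 30 mm (all of step 3 and velocity of joint rotor between -0.05 and 0.05 rad/s and height (world z) of vial0 between 0.058 and 0.078 m and angle between each of vial0, vial1, vial2, vial3, vial4's own z axis and vertical below 0.3 rad and horizontal distance between each of vial0, vial1, vial2, vial3, vial4 and carousel below 0.082 m and height (world z) of vial1 between 0.058 and 0.078 m and height (world z) of vial2 between 0.058 and 0.078 m and height (world z) of vial3 between 0.058 and 0.078 m and height (world z) of vial4 between 0.058 and 0.078 m and distance of each of spare_vial, cap_tin, reagent_bottle, beaker, screwdriver, notebook from where it was at the start of the episode below 0.03 m); the robot touches nothing.
It fails at once if the plate is turned the wrong way (value of joint rotor below -0.12 rad).
It fails at once if the plate is turned past the next notch (value of joint rotor above 0.96 rad).
It fails at once if a carousel vial is lifted or tipped (height (world z) of any of vial0, vial1, vial2, vial3, vial4 above 0.078 m or angle between any of vial0, vial1, vial2, vial3, vial4's own z axis and vertical above 0.5 rad).
It fails at once if a bystander is lifted or shoved away (distance of any of spare_vial, cap_tin, reagent_bottle, beaker, screwdriver, notebook from where it was at the start of the episode above 0.03 m).
It also fails if it takes over 38 s, if anything falls off the work surface, if the arm or the gripper's body presses on something with over 40 N, if the wrist force passes 120 N, or if a joint passes its speed limit or range.

## Working session

There is one attempt and no reset: what is moved stays moved. The work goes in short steps, Python scripts to look and compute and a tool call to move; the robot and the scene stay as the last step left them, time stands still between calls to the robot, and variables do not carry over. Pictures are saved under pics/ and viewed, on a budget of 10 in all, crops included, one or two more only if the job needs it, and the job is handed in when it is done.

Besides the shell and the picture viewer there is one more tool, called after ">>>" in YAML: its name, and indented under it one key for each argument. play_rows: Moves the arm, as the interface text tells. Its arguments: {"type":"object","properties":{"rows":{"type":"array","items":{"type":"object","properties":{"dx":{"type":"number","minimum":-1,"maximum":1},"dy":{"type":"number","minimum":-1,"maximum":1},"dz":{"type":"number","minimum":-1,"maximum":1},"roll":{"type":"number","minimum":-1,"maximum":1},"fingers":{"type":"number"}}}},"grip_force":{"type":"number"}},"required":["rows"]}

```bash
mkdir -p pics
cat > h.py <<'E'
import numpy as np, cv2
from workcell import bot, vision
def cam(n):
    c=vision.read_camera(n); d=c["depth"]; v,u=np.mgrid[:384,:512]
    P=np.stack([(u-c["cx"])/c["fx"]*d,(v-c["cy"])/c["fy"]*d,d],-1)
    W=(P-c["t"])@c["R"]; W[d==0]=np.nan
    return c,W
def save(c,f): cv2.imwrite("pics/"+f,c["pixels"][:,:,::-1])
E
python3 - <<'E'
from h import *
for n in("top","scene"):
    c,W=cam(n); save(c,n+"1.png"); np.save(n+".npy",W); np.save(n+"_p.npy",c["pixels"])
print(bot.read_state(), bot.grip_point_offset)
E
```

```text
{'time': 0.1, 'q': array([-1.36289930e+00,  2.64724702e-01,  1.60526697e+00, -2.83087143e-06,
        1.27369963e+00, -3.68815436e-02]), 'joint_vel': array([-5.17732982e-04, -1.89572638e-03, -9.53388759e-04,  2.16860819e-05,
        1.50829263e-03,  2.64418955e-04]), 'joint_torque': array([ 1.35420628e-04, -5.16706181e+01, -3.68590593e+01, -3.58013779e-05,
        6.35395671e-03,  2.01610214e-05]), 'tool_pos': array([ 0.16345048, -0.65421566,  0.23003898]), 'tcp_rot': array([-3.11601756e+00, -3.83284146e-01,  2.85581677e-04]), 'wrist_force': array([-0.9466282 ,  0.46626754,  0.4151961 ]), 'torque': array([-0.01634386,  0.01285926, -0.03758332]), 'width': 0.9976473600509737} 0.0187
```

View pics/top1.png

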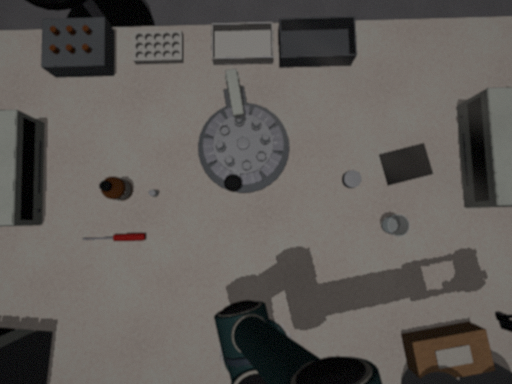

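View pics/scene1.png

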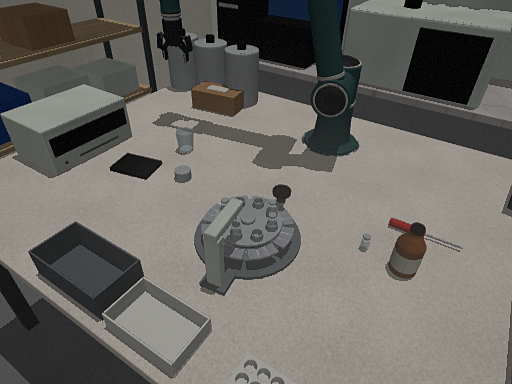

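The top view shows the carousel at about (243,147), the black cap at (233,183) and the tower at (234,80). The way around the cap is open. Next I measure these.

Run:
```python
from h import *
for n in("top","scene"):
    W=np.load(n+".npy");p=np.load(n+"_p.npy").astype(int)
    z=W[...,2]
    near=np.hypot(W[...,0]-np.nanmedian(W[147,243,0]),W[...,1]-W[147,243,1])<.17 if n=="top" else np.hypot(W[...,0]-C[0],W[...,1]-C[1])<.17
    m=near&(z>.085)&(z<.12)&(p.max(2)<60)
    k=cv2.connectedComponentsWithStats(m.astype(np.uint8))
    for i in range(1,k[0]):
        q=W[k[1]==i]
        if len(q)>8: print(n,"cap",len(q),(q.min(0)+q.max(0))/2,q.mean(0),q.min(0),q.max(0))
    if n=="top":
        m=near&(z>.008)&(z<.2); m[:110]&=True
        q=W[near&(z>.005)&(z<.08)]
        h=cv2.convexHull((q[:,:2]*1000).astype(np.float32))
        print("top147",W[147,243],W[183,233],W[80,234])
        # base disc: RANSAC-free: rim points at low height
        u=W[near&(z>.006)&(z<.03)][:,:2]; C=W[147,243]
        r=np.hypot(*(u-C[:2]).T); print(len(u),np.percentile(r,[5,50,95]))
        from scipy.optimize import least_squares
        def f(c,u,R): return np.hypot(*(u-c).T)-R
        # plate top (66mm) boundary
        a=W[near&(z>.06)&(z<.072)][:,:2]; print("plate",len(a),cv2.minEnclosingCircle((a*1000).astype(np.float32)))
        a=W[near&(z>.043)&(z<.056)][:,:2]; print("ring",len(a),cv2.minEnclosingCircle((a*1000).astype(np.float32)))
        b=u[r<.16]; print("base",cv2.minEnclosingCircle((b*1000).astype(np.float32)))
```

```text
top cap 9 [0.71479526 0.03315568 0.11097547] [0.71471105 0.03298421 0.1107631 ] [0.71321742 0.02550995 0.10810083] [0.7163731  0.04080141 0.1138501 ]
top cap 232 [0.51722656 0.05593532 0.09743996] [0.51788788 0.05596369 0.09643206] [0.49394734 0.0304014  0.08699153] [0.54050578 0.08146924 0.10788839]
top147 [0.62922842 0.02276417 0.07289127] [0.51629918 0.05495022 0.09315772] [0.80072894 0.0410403  0.18181274]
1501 [0.11172605 0.13508418 0.15858212]
plate 2080 ((639.992919921875, 23.14513397216797), 97.50628662109375)
ring 1735 ((644.3707275390625, 23.097991943359375), 127.48406219482422)
base ((642.0006103515625, 26.68060302734375), 153.60455322265625)
scene cap 210 [0.52464384 0.05970359 0.09737269] [0.52420035 0.05917736 0.09835116] [0.49829398 0.03438033 0.08837403] [0.55099371 0.08502684 0.10637134]
```

>>> play_rows:
  rows:
    - {"roll": 1, "fingers": 1}
    - {"roll": 1, "fingers": 1}
    - {"roll": 1, "fingers": 1}
    - {"roll": 0.5, "fingers": 1}
    - {"dx": 0.4, "dy": -0.85, "fingers": 1}
    - {"dx": 0.4, "dy": -0.85, "fingers": 1}
    - {"dx": 0.4, "dy": -0.85, "fingers": 1}
    - {"dx": 0.4, "dy": -0.85, "fingers": 1}
    - {"dx": 0.4, "dy": -0.85, "fingers": 1}
    - {"dx": 0.4, "dy": -0.85, "fingers": 1}
    - {"dx": 0.4, "dy": -0.85, "fingers": 1}
    - {"dx": 0.4, "dy": -0.85, "fingers": 1}
    - {"dx": 0.4, "dy": -0.85, "fingers": 1}
    - {"dx": 0.4, "dy": -0.85, "fingers": 1}
    - {"dx": 0.4, "dy": -0.85, "fingers": 1}
    - {"dx": 0.4, "dy": -0.85, "fingers": 1}
    - {"dx": 0.4, "dy": -0.85, "fingers": 1}
    - {"dx": 0.4, "dy": -0.85, "fingers": 1}
    - {"dx": 0.4, "dy": -0.85, "fingers": 1}
    - {"fingers": 1}

```text
validation failed for argument at $.ro...
```

>>> play_rows:
  rows:
    - {"dx": 0, "dy": 0, "dz": 0, "roll": 1.0, "fingers": 1.0}
    - {"dx": 0, "dy": 0, "dz": 0, "roll": 1.0, "fingers": 1.0}
    - {"dx": 0, "dy": 0, "dz": 0, "roll": 1.0, "fingers": 1.0}
    - {"dx": 0, "dy": 0, "dz": 0, "roll": 0.5, "fingers": 1.0}
    - {"dx": 0.4, "dy": -0.85, "dz": 0, "roll": 0, "fingers": 1.0}
    - {"dx": 0.4, "dy": -0.85, "dz": 0, "roll": 0, "fingers": 1.0}
    - {"dx": 0.4, "dy": -0.85, "dz": 0, "roll": 0, "fingers": 1.0}
    - {"dx": 0.4, "dy": -0.85, "dz": 0, "roll": 0, "fingers": 1.0}
    - {"dx": 0.4, "dy": -0.85, "dz": 0, "roll": 0, "fingers": 1.0}
    - {"dx": 0.4, "dy": -0.85, "dz": 0, "roll": 0, "fingers": 1.0}
    - {"dx": 0.4, "dy": -0.85, "dz": 0, "roll": 0, "fingers": 1.0}
    - {"dx": 0.4, "dy": -0.85, "dz": 0, "roll": 0, "fingers": 1.0}
    - {"dx": 0.4, "dy": -0.85, "dz": 0, "roll": 0, "fingers": 1.0}
    - {"dx": 0.4, "dy": -0.85, "dz": 0, "roll": 0, "fingers": 1.0}
    - {"dx": 0.4, "dy": -0.85, "dz": 0, "roll": 0, "fingers": 1.0}
    - {"dx": 0.4, "dy": -0.85, "dz": 0, "roll": 0, "fingers": 1.0}
    - {"dx": 0.4, "dy": -0.85, "dz": 0, "roll": 0, "fingers": 1.0}
    - {"dx": 0.4, "dy": -0.85, "dz": 0, "roll": 0, "fingers": 1.0}
    - {"dx": 0.4, "dy": -0.85, "dz": 0, "roll": 0, "fingers": 1.0}
    - {"dx": 0, "dy": 0, "dz": 0, "roll": 0, "fingers": 1.0}

```text
time: 1.77
tool_pos: [0.405, -0.1392, 0.231]
tcp_rot: [-3.138, -0.011, -0.002]
wrist_force: [-1.1, -1.0, 0.2]
width: -0.001
```

>>> play_rows:
  rows:
    - {"dx": 0.46, "dy": -0.82, "dz": 0.1, "roll": 0, "fingers": 1.0}
    - {"dx": 0.46, "dy": -0.82, "dz": 0.1, "roll": 0, "fingers": 1.0}
    - {"dx": 0.46, "dy": -0.82, "dz": 0.1, "roll": 0, "fingers": 1.0}
    - {"dx": 0.46, "dy": -0.82, "dz": 0.1, "roll": 0, "fingers": 1.0}
    - {"dx": 0.46, "dy": -0.82, "dz": 0.1, "roll": 0, "fingers": 1.0}
    - {"dx": 0.46, "dy": -0.82, "dz": 0.1, "roll": 0, "fingers": 1.0}
    - {"dx": 0, "dy": 0, "dz": 0, "roll": 0, "fingers": 1.0}
    - {"dx": 0, "dy": 0, "dz": 0, "roll": 0, "fingers": 1.0}

```text
time: 2.43
tool_pos: [0.5136, 0.0533, 0.2063]
tcp_rot: [3.141, 0.006, -0.003]
wrist_force: [-0.6, -0.5, -0.4]
width: -0.003
```

Run:
```python
from h import *
c,W=cam("wrist"); save(c,"w1.png"); np.save("w.npy",W)
p=c["pixels"].astype(int); z=W[...,2]
m=(z>.085)&(z<.11)&(p.max(2)<70)&(np.hypot(W[...,0]-.517,W[...,1]-.057)<.05)
q=W[m]; print(len(q),(q.min(0)+q.max(0))/2,q.mean(0),q.min(0),q.max(0))
print(-c["R"].T@c["t"], bot.read_state()["tool_pos"],bot.read_state()["wrist_force"])
```

```text
2698 [0.52085024 0.05710229 0.09929609] [0.52064499 0.05698015 0.09893955] [0.49438574 0.0314665  0.09197115] [0.54731473 0.08273809 0.10662103]
[0.59420494 0.05295657 0.34939348] [0.5132024  0.05215754 0.20651955] [-0.41660152  0.72497444  0.30513119]
```

View pics/w1.png

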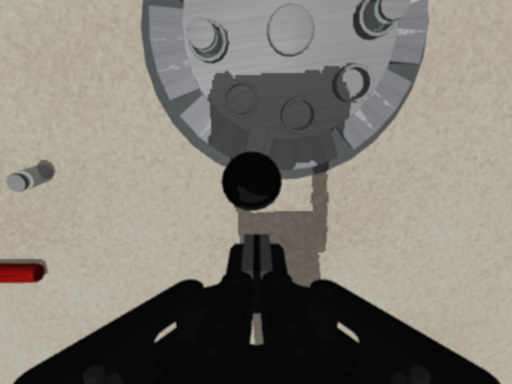

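The wrist view shows the cap clear at (251,181), fitted at (0.521, 0.057), agreeing with the other two cameras. The hub is at (290,30) and will check the axis.

>>> play_rows:
  rows:
    - {"dx": 0.17, "dy": -0.12, "dz": 0.6, "roll": 0, "fingers": 1.0}
    - {"dx": 0, "dy": 0, "dz": 0.6, "roll": 0, "fingers": 1.0}
    - {"dx": 0, "dy": 0, "dz": 0.6, "roll": 0, "fingers": 1.0}
    - {"dx": 0, "dy": 0, "dz": 0.5, "roll": 0, "fingers": 1.0}
    - {"dx": 0, "dy": 0, "dz": 0.3, "roll": 0, "fingers": 1.0}
    - {"dx": 0, "dy": 0, "dz": 0, "roll": 0, "fingers": 1.0}
    - {"dx": 0, "dy": 0, "dz": 0, "roll": 0, "fingers": 1.0}
    - {"dx": 0, "dy": 0, "dz": 0, "roll": 0, "fingers": 1.0}

```text
time: 3.15
tool_pos: [0.5215, 0.0563, 0.1047]
tcp_rot: [-3.142, 0.001, -0.003]
wrist_force: [0.3, -0.3, -0.3]
width: 0.003
```

Run:
```python
from h import *
W=np.load("w.npy"); print(W[30,290],W[30,270],W[30,310])
from scipy.optimize import least_squares
# outer edge of the 66 mm plate and 51 mm ring
for lo,hi,R in((.061,.071,.094),(.046,.054,.126)):
    q=W[(W[...,2]>lo)&(W[...,2]<hi)][:,:2]; q=q[np.hypot(*(q-[.645,.0245]).T)<R+.01]
    a=np.arctan2(*(q-[.645,.0245]).T[::-1]); r=np.hypot(*(q-[.645,.0245]).T); b=np.digitize(a,np.linspace(-np.pi,np.pi,73))
    e=np.array([q[b==i][np.argsort(r[b==i])[-5]] for i in np.unique(b) if (b==i).sum()>20 and not(2.7<a[b==i].mean()<3.05)])
    s=least_squares(lambda c:np.hypot(*(e-c[:2]).T)-c[2],[.645,.0245,R],loss="soft_l1",f_scale=.002); print(s.x,len(e))
s=bot.read_state();print(s["tool_pos"],s["wrist_force"])
c,W=cam("wrist"); save(c,"w2.png")
```

```text
[0.6458403  0.02484302 0.07683239] [0.64590322 0.04154809 0.07606298] [0.64581642 0.00819674 0.07739362]
[0.61599363 0.02609154 0.07329456] 58
[0.64655303 0.02423526 0.1262595 ] 38
[0.52148347 0.05629264 0.10471379] [ 0.33890619 -0.30369164 -0.2834049 ]
```

View pics/w2.png

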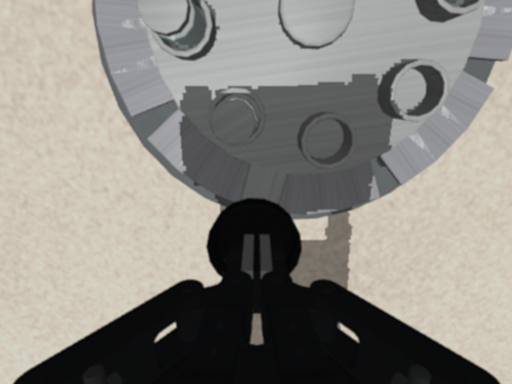

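The tips are centred over the dish (tips near (256,236), cap about (254,243)). The ring fit puts the axis at (0.6465, 0.0243) with R 126.3 mm, as given. Now I press.

>>> play_rows:
  rows:
    - {"dx": 0, "dy": 0, "dz": 0.15, "roll": 0, "fingers": 1.0}
    - {"dx": 0, "dy": 0, "dz": 0.15, "roll": 0, "fingers": 1.0}
    - {"dx": 0, "dy": 0, "dz": 0.15, "roll": 0, "fingers": 1.0}
    - {"dx": 0, "dy": 0, "dz": 0.1, "roll": 0, "fingers": 1.0}
    - {"dx": 0, "dy": 0, "dz": 0.05, "roll": 0, "fingers": 1.0}
    - {"dx": 0, "dy": 0, "dz": 0, "roll": 0, "fingers": 1.0}
    - {"dx": 0, "dy": 0, "dz": 0, "roll": 0, "fingers": 1.0}
    - {"dx": 0, "dy": 0, "dz": 0, "roll": 0, "fingers": 1.0}

```text
time: 3.87
tool_pos: [0.5225, 0.0569, 0.0805]
tcp_rot: [3.141, 0.001, 0.006]
wrist_force: [1.4, -0.5, 6.4]
width: -0.003
```

>>> play_rows:
  rows:
    - {"dx": 0, "dy": 0, "dz": 0.03, "roll": 0, "fingers": 1.0}
    - {"dx": 0, "dy": 0, "dz": 0.03, "roll": 0, "fingers": 1.0}
    - {"dx": 0, "dy": 0, "dz": 0, "roll": 0, "fingers": 1.0}
    - {"dx": 0, "dy": 0, "dz": 0, "roll": 0, "fingers": 1.0}

```text
time: 4.2
tool_pos: [0.5226, 0.0572, 0.079]
tcp_rot: [-3.141, -0.001, -0.006]
wrist_force: [-1.2, 0.1, 11.2]
width: 0.001
```

At the stop now (11 N). I push anticlockwise halfway along the arc.

>>> play_rows:
  rows:
    - {"dx": -0.045, "dy": 0.21, "dz": 0, "roll": 0, "fingers": 1.0}
    - {"dx": -0.045, "dy": 0.21, "dz": 0, "roll": 0, "fingers": 1.0}
    - {"dx": -0.012, "dy": 0.21, "dz": 0, "roll": 0, "fingers": 1.0}
    - {"dx": -0.012, "dy": 0.21, "dz": 0, "roll": 0, "fingers": 1.0}
    - {"dx": 0.015, "dy": 0.21, "dz": 0, "roll": 0, "fingers": 1.0}
    - {"dx": 0.015, "dy": 0.21, "dz": 0, "roll": 0, "fingers": 1.0}
    - {"dx": 0, "dy": 0, "dz": 0, "roll": 0, "fingers": 1.0}
    - {"dx": 0, "dy": 0, "dz": 0, "roll": 0, "fingers": 1.0}

```text
time: 4.87
tool_pos: [0.5195, 0.0061, 0.0789]
tcp_rot: [3.141, -0.0, 0.007]
wrist_force: [0.4, 0.9, 10.6]
width: -0.001
```

Run:
```python
from h import *
s=bot.read_state();print(s["tool_pos"],s["wrist_force"])
c,W=cam("wrist"); save(c,"w3.png")
for n in("wrist","top","scene"):
    c,W=cam(n); p=c["pixels"].astype(int); z=W[...,2]
    m=(z>.07)&(z<.092)&(p.max(2)<60)&(np.hypot(W[...,0]-s["tool_pos"][0],W[...,1]-s["tool_pos"][1])<.045)
    q=W[m]; print(n,len(q),q.min(0),q.max(0),(q.min(0)+q.max(0))/2)
```

```text
[0.5194717  0.00605772 0.07894163] [ 0.35032534  0.87966041 10.59470796]
wrist 4086 [ 0.50190268 -0.01950469  0.07439566] [0.54453134 0.03276725 0.09191595] [0.52321701 0.00663128 0.0831558 ]Traceback (most recent call last):
  File "<stdin>", line 7, in <module>
    return umr_minimum(a, axis, None, out, keepdims, initial, where)
ValueError: zero-size array to reduction operation minimum which has no identity
```

View pics/w3.png

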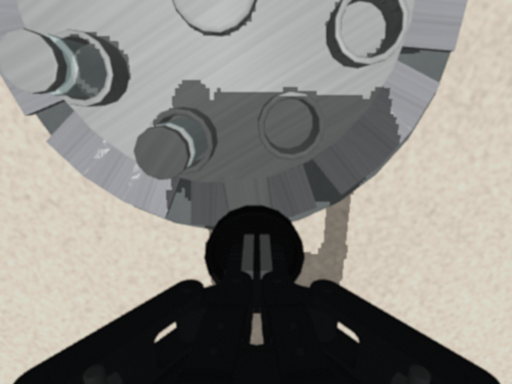

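The cap follows the tips (cap centre about (255,255), y 0.0066 against tips at 0.0061), with the plate at about 22°. I finish the arc.

>>> play_rows:
  rows:
    - {"dx": 0.04, "dy": 0.205, "dz": 0, "roll": 0, "fingers": 1.0}
    - {"dx": 0.04, "dy": 0.205, "dz": 0, "roll": 0, "fingers": 1.0}
    - {"dx": 0.07, "dy": 0.2, "dz": 0, "roll": 0, "fingers": 1.0}
    - {"dx": 0.07, "dy": 0.2, "dz": 0, "roll": 0, "fingers": 1.0}
    - {"dx": 0.095, "dy": 0.19, "dz": 0, "roll": 0, "fingers": 1.0}
    - {"dx": 0.095, "dy": 0.19, "dz": 0, "roll": 0, "fingers": 1.0}
    - {"dx": 0, "dy": 0, "dz": 0, "roll": 0, "fingers": 1.0}
    - {"dx": 0, "dy": 0, "dz": 0, "roll": 0, "fingers": 1.0}

```text
time: 5.68
tool_pos: [0.5361, -0.0417, 0.079]
tcp_rot: [3.141, 0.0, 0.007]
wrist_force: [0.0, 0.8, 10.5]
width: 0.0
```

Run:
```python
from h import *
s=bot.read_state();print(s["tool_pos"],s["wrist_force"])
c,W=cam("wrist"); save(c,"w4.png")
p=c["pixels"].astype(int); z=W[...,2]
m=(z>.07)&(z<.092)&(p.max(2)<60)&(np.hypot(W[...,0]-s["tool_pos"][0],W[...,1]-s["tool_pos"][1])<.045)
q=W[m]; k=(q.min(0)+q.max(0))/2;print(len(q),q.min(0),q.max(0),k)
for a in (s["tool_pos"],k): print(np.degrees(np.arctan2(a[1]-.0243,a[0]-.6465))%360-165.45)
```

```text
[ 0.53613354 -0.0416798   0.07897533] [ 0.04124446  0.75136757 10.53214095]
4060 [ 0.51805838 -0.06700505  0.07388709] [ 0.56088456 -0.01458197  0.09198075] [ 0.53947147 -0.04079351  0.08293392]
45.422025486391874
45.85748171347964
```

View pics/w4.png

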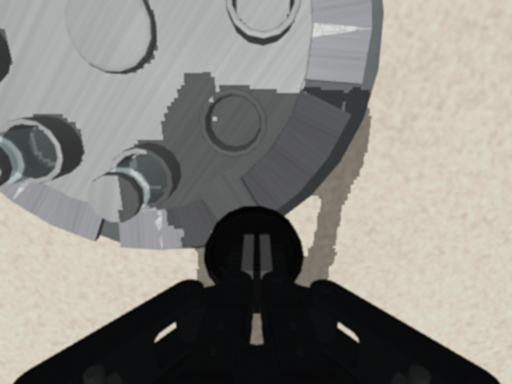

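The cap (about (254,255)) stands at roughly 45°. Within tolerance, so I lift straight up.

>>> play_rows:
  rows:
    - {"dx": 0, "dy": 0, "dz": -0.15, "roll": 0, "fingers": 1.0}
    - {"dx": 0, "dy": 0, "dz": -0.15, "roll": 0, "fingers": 1.0}
    - {"dx": 0, "dy": 0, "dz": -0.15, "roll": 0, "fingers": 1.0}
    - {"dx": 0, "dy": 0, "dz": -0.2, "roll": 0, "fingers": 1.0}
    - {"dx": 0, "dy": 0, "dz": -0.5, "roll": 0, "fingers": 1.0}
    - {"dx": 0, "dy": 0, "dz": -0.8, "roll": 0, "fingers": 1.0}
    - {"dx": 0, "dy": 0, "dz": -0.8, "roll": 0, "fingers": 1.0}
    - {"dx": 0, "dy": 0, "dz": -0.8, "roll": 0, "fingers": 1.0}
    - {"dx": 0, "dy": 0, "dz": 0, "roll": 0, "fingers": 1.0}
    - {"dx": 0, "dy": 0, "dz": 0, "roll": 0, "fingers": 1.0}
    - {"dx": 0, "dy": 0, "dz": 0, "roll": 0, "fingers": 1.0}

```text
time: 6.65
tool_pos: [0.5325, -0.0409, 0.2179]
tcp_rot: [-3.141, -0.001, 0.003]
wrist_force: [-1.2, 0.1, -0.5]
width: -0.003
```

Run:
```python
from h import *
s=bot.read_state();print(s["tool_pos"],s["wrist_force"])
c,W=cam("wrist"); save(c,"w5.png")
p=c["pixels"].astype(int); z=W[...,2]
m=(z>.07)&(z<.115)&(p.max(2)<70)&(np.hypot(W[...,0]-.536,W[...,1]+.041)<.045)
q=W[m]; k=(q.min(0)+q.max(0))/2;print(len(q),q.min(0),q.max(0),k,"median z",np.median(q[:,2]))
print(np.degrees(np.arctan2(k[1]-.0243,k[0]-.6465))%360-165.45)
```

```text
[ 0.53245057 -0.04093312  0.21794852] [-1.21658294  0.1419114  -0.46618436]
2468 [ 0.5072157  -0.06642247  0.09215451] [ 0.56023928 -0.0143614   0.10667189] [ 0.53372749 -0.04039193  0.0994132 ] median z 0.09718194186373524
44.390730880523364
```

View pics/w5.png

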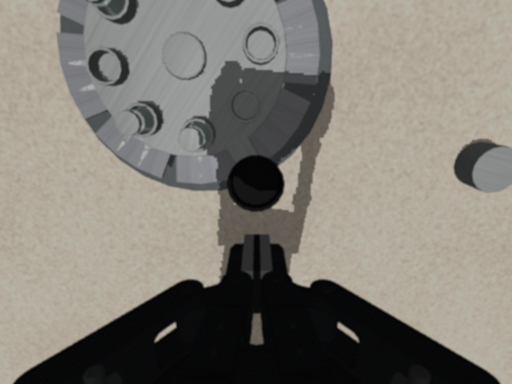

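The cap is at (256,182) with its floor at 97 mm, which means the plunger is fully up. Its angle is about 44.4° within measuring error, the visible vials are upright, and the hand is 12 cm clear. I hand the job in.

```bash
python3 -c "
from h import *
print(bot.finish_job())"
```

```text
the job is handed in; nothing more can be done
None
```

I pressed the plunger to its stop (about 11 N at the wrist), pushed the cap 45° anticlockwise with closed fingertips, then lifted straight up. I handed the job in at about 6.7 s on the robot's clock.

- **Plunger:** in the last picture the cap floor is at 97 mm, against 96 mm with the plunger up, so it has sprung home.
- **Plate angle:** it measured 44.4° after release, which agrees with one notch (45°). Just before release I measured 45.9°. Both are within the camera's 2 mm error.
- **Hand:** it is about 12 cm above the cap, with no contact force at the wrist beyond noise.
- **Vials:** the ones in the last wrist view stand upright. Those at the far side of the plate were out of view, so I did not check them.
- **Other things on the bench:** I did not measure the six bystanders again after the move. The hand passed well above the bench and no unexpected force showed.
- **One failed check:** at the half-way point, the script that measures the cap found no matching pixels in the top camera and stopped before the scene camera. I relied on the wrist camera alone from there.

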